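Close the microscope stage with its cover plate

TASK

Close the open stage of the microscope with the sound cover plate - the flat, full-length one of the three on the bench; leave the short one, the bent one and everything else where they are. Hold it by its fin with the tool leaning back to clear the microscope head, lower it gently across the two stage ledges, then slide it under the keeper lip until it meets the back stop. Leave it lying flat, square and centred from side to side, without ever letting it fall or forcing the microscope.

Things in the scene. Friction and masses are not known exactly. Their poses are not given: they have to be found in the camera images.
- plate_full: The sound cover plate: flat bare aluminium, 150 x 96 x 6 mm, about 0.27 kg, the same both ways round, lying flat on the bench, fin up. A central upright fin runs along x: 40 mm long (x), 12 thick (y), 34 tall, its top 40 above the underside. Origin: centre of the flat underside (under the fin); x along the length, y across, z up.
- plate_short: A cover plate like the sound one, but only 112 mm long: too short to bridge the stage. Leave it. A central upright fin runs along x: 40 mm long (x), 12 thick (y), 34 tall, its top 40 above the underside. Origin: centre of the flat underside (under the fin); x along the length, y across, z up.
- plate_bent: A cover plate as long as the sound one, but its +x end (35 mm) is bent up by about 29 degrees: it will not go under the lip. Leave it. A central upright fin runs along x: 40 mm long (x), 12 thick (y), 34 tall, its top 40 above the underside. Origin: centre of the flat underside (under the fin); x along the length, y across, z up.
- microscope: Microscope fixed to the bench, cream and black, with a dark steel stage. Origin: on the bench (z = 0) straight below where the sound plate's centre belongs. x points away from the robot, towards the back stop; y left; z up. Sites: mm in this frame, same axes. Post (36 thick, 380 tall) at x 120, y 200, boom to the head at z 257 to 303.
- ledges (a point): x 0, y 0, z 60: middle of the stage opening, level with the ledge tops at their LOWEST. The ledge tops really lie 60 to 80 above the bench, NOT reported: feel or look; they hold still. Near ledge x -85 to -45, far ledge x 35 to 75, level with each other, y -50 to 50. Side rails (y 50 to 62 each side) lie 4 lower. A plate laid with its centre at x -20 rests on both, clear of the lip.
- stop (a point): x 75, y 0, z 60: foot of the back stop's face at the lowest stage (rises with the stage). The stop is a wall across the far ledge, 15 tall above the ledge tops. From its top the keeper lip juts forward to x 63: underside 10 above the ledge tops, 5 thick. The 6 mm plate slides under it; seated, it spans x -75 to 75.
- head_edge (a point): x -5, y 0, z 225: lower front edge of the head (x -5 to 125, y -60 to 60, z 225 to 315). Below it turret and objectives, x 19 to 111, down to z 179. An upright tool cannot lay the plate under it; one leaning about 30 degrees back to -x (fingers down and to +x) can. The plate keeps the lean at which its fin is gripped, so grip it on the bench at the same lean.
- puck: Black specimen puck, 32 mm across, 20 tall. A bystander: leave it.
- driver: Screwdriver, 150 mm, lying on the bench. A bystander: leave it.
- dish: Glass dish, 90 mm across, 15 tall. A bystander: leave it.
- mouse: Black computer mouse on its pad, 32 mm tall. A bystander: leave it.
- slidebox: Blue box, 85 x 100 x 32 mm. A bystander: leave it.
- bottle: Amber bottle, 52 mm across, 110 tall. A bystander: leave it.
- jar: Glass jar, 56 mm across, 70 tall. A bystander: leave it.

How it is judged (in metres and radians):
At the end, for the whole second after the job is handed in: The full-length plate rests, released and still, on both ledges with its far edge under the lip and within 3.5 mm of the back stop, centred sideways within 6 mm, square within 0.05 rad and level within 0.035 rad (x of plate_full in the frame of microscope between -0.0035 and 0.0035 m and y of plate_full in the frame of microscope between -0.006 and 0.006 m and z of plate_full in the frame of microscope between 0.056 and 0.084 m and angle between the x axis of plate_full and the x axis of microscope, either way round below 0.05 rad and angle between plate_full's own z axis and vertical below 0.035 rad and contact force between plate_full and microscope above 0.8 N and linear speed of plate_full below 0.01 m/s); the robot touches nothing.
It fails at once if the sound plate falls or is flung (faster than 0.35 m/s while not touched by the fingers) (linear speed of plate_full above 0.35 m/s and contact force between the fingers and plate_full below 0.05 N).
It fails at once if the microscope is struck or forced (over 80 N) (contact force between microscope and anything else above 80 N).
It fails at once if another plate is moved by over 20 mm (distance of any of plate_short, plate_bent from where it was at the start of the episode above 0.02 m).
It fails at once if a bystander is moved by over 30 mm (distance of any of puck, driver, dish, mouse, slidebox, bottle, jar from where it was at the start of the episode above 0.03 m).
It also fails if it takes over 54 s, if anything falls off the work surface, if the arm or the gripper's body presses on something with over 40 N, if the wrist force passes 120 N, or if a joint passes its speed limit or range.

ROBOT

A 6-joint arm with a two-finger parallel gripper is mounted at the origin on the work surface. World frame = base frame: x ahead of the robot, y to its left, z up, the work surface at z = 0. Lengths are in m, angles in degrees, forces in N, time in s.
With the tool pointing down it reaches from about 0.25 to 0.725 m from the base axis. Payload 9.7 kg.
Tool frame: the origin (TCP) lies at the very end of the fingers, on their centre line; the grasp point (between the pads) lies 19 mm behind it; y points along the fingers, x is the direction in which the jaws open and shut, and the axes are right-handed (so a half turn about y gives the same grasp; the last joint's range is limited). The gripper opens to 85 mm and grips with 20 to 120 N. Pads are 22 mm wide; open, the fingers measure 114 mm over their backs; the gripper's body (76 mm by 85 mm) begins 54 mm behind the grasp point. The pads swing forward as they close: fully open they stand 13 mm farther back than shut.
Start: joints at [-75.802, 4.979, 10.078, 95.1, 0, 90], TCP at [0.135, -0.533, 0.231] pointing down, gripper open.
Joint ranges: [-179.16, 179.16], [-48.56, 103.87], [-65.8, 70.77], [-126.05, 130.52], [-82.76, 87.17], [-180, 180]. Speed limits (degrees/s): [127.2, 127.2, 147.25, 180, 180, 180].

INTERFACE

Orientations are given as [roll, pitch, yaw] about the fixed x, y, z axes, in that order (R = Rz(yaw) Ry(pitch) Rx(roll)).
In Python, from workcell import bot gives the robot as it stands.
- The arm moves only by the shell command python3 -m jog 'ROWS' [FORCE]. ROWS is JSON, a list of rows, each a list of 7 numbers: the closure, from 0 (fully open) to 1 (shut), then the shift along the world's x, y, z in units of 25 mm (1.0 is 25 mm), then the turn, a rotation vector about the world's x, y, z in units of 5 degrees (1.0 is 5 degrees). A call has 1 to 5 rows; each row is the pose to reach, as a shift and turn from the pose commanded when the call began; what a row does not reach only later rows make up. A row lasts 1/10 s, in which the tool goes at most 50 mm and 8.59 degrees, less where a joint would pass 70% of its speed; a pose out of reach is approached as far as the arm can. A call with a gripper value outside its range is refused whole. The fingers move at their own pace and stop on an object; FORCE is the grip in N (left out, the last holds). Time passes only in rows, so rows that repeat a pose let the fingers close. It gives the time, the measured TCP pose, the force and the opening at its end, in the units of the state.
- bot.get_obs(): the state, without advancing time (a new reading comes with each control period).
- bot.camera(name): name is "scene" or "top"; returns (picture, depth): 400x640x3 uint8, red, green, blue; 400x640 float32, m along the optical axis (not along the pixel's ray), 0 where there is no reading.
- bot.camera_model(name): a dict with "fx", "fy", "cx", "cy" (pixels), "k1" (the pictures are not rectified: a ray, as slopes to the right and down, at radius r is drawn at 1 + k1 r^2 times it, then the intrinsics apply), "rvec" (rotation vector, rad) and "tvec" (3), from world to camera coordinates, as OpenCV has them. Camera axes: x right, y down, z forward; pixel columns grow to the right and rows downward; lengths in m; the calibration is good to about 2 mm. A picture is of the moment at which its call begins. camera_model takes no time and is no camera call.
- bot.job_done(): hands the job in, once; it reports no verdict.
Trained networks look in the newest picture that a camera, given by its name, has taken for a name from the list of things; names that differ only in an ending like _2 or _b are one class to them, and where a whole thing is asked for, a point or a joint stands for the part that bears it (a point fixed in the world has none). Each returns a list of dicts, best first, with "conf" (0 to 1); they miss things now and then, are a little off and sometimes report something else, mostly with a low value. They report only what shows in the picture. A call takes as long as a camera call.
- bot.regions_of(camera, label): "pixels" (400x640 bool, what is visible of it) and "point" ([row, column] in pixels, amid what is visible of it).
The state is a dict: "time": time; "q": joint angles; "qd": joint speeds; "joint_efforts": joint torques, N m; "ee_pos": TCP position; "tcp_rot": TCP orientation; "wrist_force": force on the tool from outside, world axes, zero at the start; "torque": the same for the moment, N m; "opening": finger opening in m.
Only numpy, scipy, OpenCV 4.12 (cv2) and the standard library are available. Lean on these libraries where they do the work, as an engineer would, in place of code of your own. Each camera call takes 0.05 s, during which the arm holds its last target. There are 200 camera calls.

## Working session

There is one attempt and no reset: what is moved stays moved. The work goes in short steps, Python scripts to look and compute and a shell command to move; the robot and the scene stay as the last step left them, time stands still between calls to the robot, and variables do not carry over. Pictures are saved under pics/ and viewed, about 8 in all and at most 12, crops included, and the job is handed in when it is done.

```bash
mkdir -p pics; cat > h.py <<'E'
import numpy as np, cv2
from workcell import bot
def shot(c,name=None):
    im,d=bot.camera(c)
    if name: cv2.imwrite('pics/'+name,im[:,:,::-1])
    return im,d
def cloud(c,d):
    m=bot.camera_model(c); K=np.array([[m['fx'],0,m['cx']],[0,m['fy'],m['cy']],[0,0,1.]])
    v,u=np.mgrid[0:400,0:640]
    p=cv2.undistortPoints(np.stack([u.ravel(),v.ravel()],1).astype(np.float64)[:,None],K,np.array([m['k1'],0,0,0,0.]))[:,0]
    z=d.ravel().astype(float); P=np.c_[p*z[:,None],z]
    R=cv2.Rodrigues(np.array(m['rvec'],float))[0]; t=np.array(m['tvec'],float)
    W=((P-t)@R).reshape(400,640,3); W[d<=0]=np.nan
    return W
E
python3 - <<'E'
from h import *
print(bot.get_obs())
for c in('top','scene'):
    im,d=shot(c,c+'1.png'); W=cloud(c,d); np.save(c+'W.npy',W)
    for l in('plate_full','plate_short','plate_bent','microscope','puck','driver','dish','mouse','slidebox','bottle','jar'):
        for r in bot.regions_of(c,l)[:3]:
            p=W[r['pixels']];p=p[~np.isnan(p[:,0])]
            if len(p)<5: continue
            q=p[:,:2].astype(np.float32); b=cv2.minAreaRect(q)
            print(c,l,round(r['conf'],2),np.round(r['point']),len(p),'med',np.median(p,0).round(3),'zmax',p[:,2].max().round(3),'rect',np.round(b[0],3),np.round(b[1],3),round(b[2],1))
E
```

```text
{'time': 0.0, 'q': array([-7.58023793e+01,  5.01172464e+00,  1.00335520e+01,  9.51006293e+01,
       -8.14761658e-04,  8.99985298e+01]), 'qd': array([ 0.0101625 , -0.08598618, -0.01777702,  0.08450245, -0.16027756,
        0.06864426]), 'joint_efforts': array([ 1.12208704e-04, -5.20387709e+01,  4.64804327e+01,  1.64474070e-02,
       -9.15388614e-05,  1.44593048e-05]), 'ee_pos': array([ 0.1348336 , -0.53296679,  0.23056901]), 'tcp_rot': array([-9.00008127e+01,  7.88019797e-02, -7.58009091e+01]), 'wrist_force': array([ 0.79180449, -0.39981005, -0.14252306]), 'torque': array([-0.03626582,  0.0611002 ,  0.03004334]), 'opening': 0.08512248941703068}
top plate_full 0.84 [196. 455.] 1857 med [ 0.55  -0.375  0.006] zmax 0.046 rect [ 0.552 -0.378] [0.151 0.098] 11.8
top plate_short 0.75 [185. 393.] 1390 med [ 0.591 -0.207  0.006] zmax 0.044 rect [ 0.591 -0.21 ] [0.101 0.112] 80.8
top plate_bent 0.86 [183. 334.] 1899 med [ 0.596 -0.045  0.007] zmax 0.046 rect [ 0.596 -0.045] [0.099 0.148] 74.1
top microscope 0.7 [139. 228.] 11641 med [0.671 0.215 0.304] zmax 0.385 rect [0.664 0.316] [0.446 0.
[... 1605 characters left out ...]
17 rect [ 0.361 -0.137] [0.085 0.075] 73.7
scene mouse 0.86 [187. 315.] 361 med [0.377 0.133 0.02 ] zmax 0.037 rect [0.357 0.142] [0.072 0.113] 88.4
scene slidebox 0.56 [350. 210.] 1023 med [ 0.745 -0.34   0.071] zmax 0.114 rect [ 0.704 -0.329] [0.052 0.111] 68.7
scene slidebox 0.51 [183. 410.] 12279 med [0.699 0.196 0.191] zmax 0.383 rect [0.55  0.375] [0.371 0.654] 37.3
scene bottle 0.77 [353. 209.] 1038 med [ 0.745 -0.34   0.071] zmax 0.114 rect [ 0.699 -0.341] [0.118 0.053] 1.7
scene jar 0.6 [298. 352.] 733 med [ 0.793 -0.04   0.061] zmax 0.074 rect [ 0.785 -0.034] [0.051 0.053] 12.4
scene jar 0.55 [186. 413.] 12287 med [0.699 0.198 0.193] zmax 0.383 rect [0.383 0.599] [0.411 1.204] 33.5
```

View pics/top1.png

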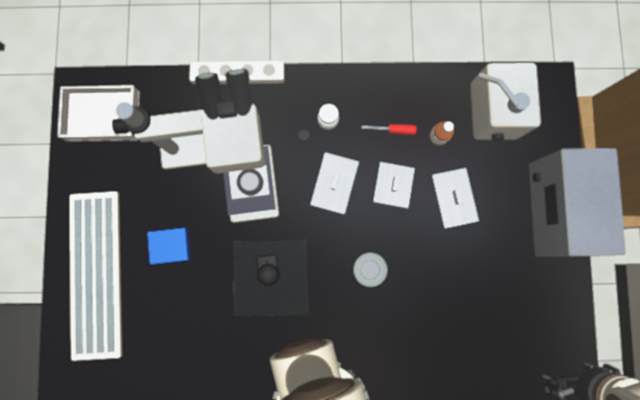

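View pics/scene1.png

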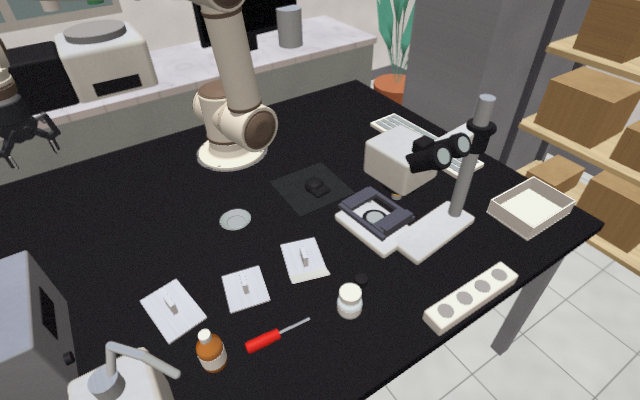

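```bash
python3 - <<'E'
from h import *
W=np.load('topW.npy');S=np.load('sceneW.npy')
# plates: fin fit and end heights
for n,c,yaw in(('full',(.552,-.378),11.8),('bent',(.596,-.045),-15.9)):
  for nm,A in(('top',W),('scene',S)):
    P=A.reshape(-1,3);P=P[~np.isnan(P[:,0])]
    a=np.radians(yaw);L=(P[:,:2]-c)@np.array([[np.cos(a),-np.sin(a)],[np.sin(a),np.cos(a)]])
    i=(abs(L[:,0])<.085)&(abs(L[:,1])<.055); L=L[i];Z=P[i,2]
    print(n,nm,[(round(lo,3),np.median(Z[(L[:,0]>lo)&(L[:,0]<lo+.02)&(abs(L[:,1])>.02)&(Z>.003)]).round(3)) for lo in np.arange(-.08,.08,.02)])
    f=Z>.03; print(' fin',P[i][f].mean(0).round(4),f.sum(),cv2.minAreaRect(P[i][f][:,:2].astype(np.float32)))
    p=P[i][(Z>.003)&(Z<.012)]; print(' plate rect',cv2.minAreaRect(p[:,:2].astype(np.float32)))
for nm,A in(('top',W),('scene',S)):
    P=A.reshape(-1,3);P=P[~np.isnan(P[:,0])]
    P=P[(P[:,0]>.4)&(P[:,0]<.9)&(P[:,1]>.02)&(P[:,1]<.45)]
    print(nm,np.histogram(P[:,2],np.arange(.01,.4,.005)))
    for lo,hi in((.305,.33),(.05,.1),(.02,.045)):
        p=P[(P[:,2]>lo)&(P[:,2]<hi)]
        if len(p): print(lo,len(p),p.mean(0).round(3),cv2.minAreaRect(p[:,:2].astype(np.float32)))
im=cv2.imread('pics/top1.png')[90:230,190:290];im2=cv2.imread('pics/scene1.png')[170:260,320:440]
cv2.imwrite('pics/crop.png',np.hstack([cv2.resize(im,(400,560),interpolation=2),cv2.copyMakeBorder(cv2.resize(im2,(400,300),interpolation=2),0,260,0,0,0)]))
E
```

```text
full top [(np.float64(-0.08), np.float64(0.007)), (np.float64(-0.06), np.float64(0.006)), (np.float64(-0.04), np.float64(0.006)), (np.float64(-0.02), np.float64(0.006)), (np.float64(0.0), np.float64(0.006)), (np.float64(0.02), np.float64(0.006)), (np.float64(0.04), np.float64(0.007)), (np.float64(0.06), np.float64(0.006))]
 fin [ 0.5517 -0.3766  0.0388] 83 ((0.5522432327270508, -0.3770742118358612), (0.04061679542064667, 0.012625441886484623), 11.215943336486816)
 plate rect ((0.5519702434539795, -0.37816840410232544), (0.16980810463428497, 0.10924219340085983), 11.801135063171387)
full scene [(np.float64(-0.08), np.float64(0.006)), (np.float64(-0.06), np.float64(0.007)), (np.float64(-0.04), np.float64(0.006)), (np.float64(-0.02), np.float64(0.006)), (np.float64(0.0), np.float64(0.006)), (np.float64(0.02), np.float64(0.006)), (np.float64(0.04), np.float64(0.006)), (np.float64(0.06), np.float64(0.006))]
 fin [ 0.5596 -0.3788  0.0385] 96 ((0.5573257207870483, -0.3790273666381836), (0.04088868200778961, 0.012020109221339226), 10.87256908416748)
 plate rect ((0.556175947189331, -0.378918
[... 3622 characters left out ...]
21 , 0.215, 0.22 , 0.225, 0.23 ,
       0.235, 0.24 , 0.245, 0.25 , 0.255, 0.26 , 0.265, 0.27 , 0.275,
       0.28 , 0.285, 0.29 , 0.295, 0.3  , 0.305, 0.31 , 0.315, 0.32 ,
       0.325, 0.33 , 0.335, 0.34 , 0.345, 0.35 , 0.355, 0.36 , 0.365,
       0.37 , 0.375, 0.38 , 0.385, 0.39 , 0.395]))
0.305 1758 [0.674 0.205 0.315] ((0.6675096154212952, 0.26628080010414124), (0.18141169846057892, 0.2808750867843628), 13.88178539276123)
0.05 1808 [0.626 0.198 0.074] ((0.6104104518890381, 0.2569882869720459), (0.3044886589050293, 0.19144049286842346), 85.2447738647461)
0.02 3869 [0.701 0.24  0.028] ((0.6849735975265503, 0.24098673462867737), (0.39652523398399353, 0.4951433837413788), 74.38961029052734)
```

View pics/crop.png

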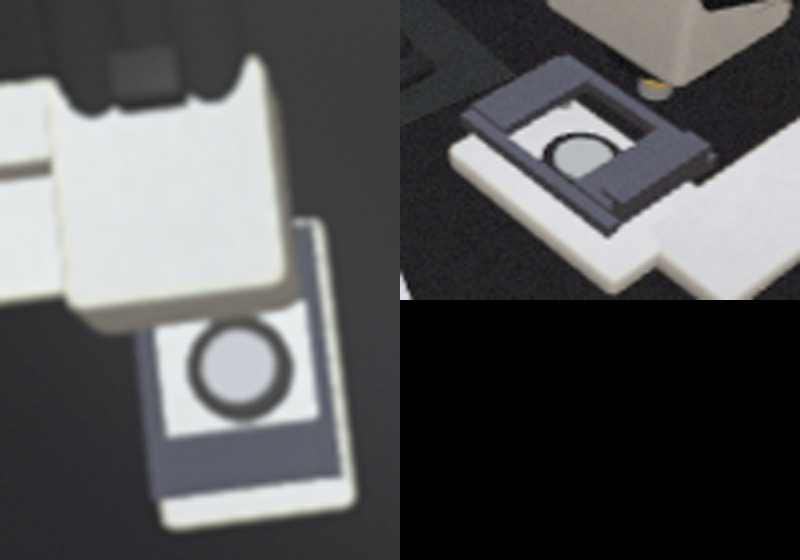

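```bash
cat > fit.py <<'E'
from h import *
from scipy.optimize import differential_evolution as DE
def prep(A):
    P=A.reshape(-1,3);P=P[~np.isnan(P[:,0])]
    return P[(P[:,0]>.42)&(P[:,0]<.80)&(P[:,1]>.05)&(P[:,1]<.33)&(P[:,2]<.12)]
def loc(P,p):
    c,s=np.cos(p[2]),np.sin(p[2]); d=P[:,:2]-p[:2]
    return d[:,0]*c+d[:,1]*s,-d[:,0]*s+d[:,1]*c
def cost(p,Ps):
    t=0
    for P,S in Ps:
        x,y=loc(P,p)
        ins=((abs(y)<62)&(x>-85)&(x<75)) if 0 else (((abs(y)<.05)&(((x>-.085)&(x<-.045))|((x>.035)&(x<.075))))|((abs(y)<.062)&(abs(y)>.05)&(x>-.085)&(x<.075)))
        near=(abs(y)<.1)&(x>-.12)&(x<.062)
        t+=((ins!=S)&near).sum()+ (S&~near&(x<-.12)).sum()+(S&(abs(y)>.1)).sum()
    return t
if __name__=='__main__':
    Q={n:prep(np.load(n+'W.npy')) for n in('top','scene')}
    for n in Q:
        z=Q[n][:,2]; print(n,'stage z',np.median(z[(z>.062)&(z<.082)]))
    D={n:(P,(P[:,2]>.055)&(P[:,2]<.088)) for n,P in Q.items()}
    for k in(['top'],['scene'],['top','scene']):
        r=DE(cost,[(.55,.68),(.12,.24),(-.1,.35)],args=([D[n] for n in k],),seed=1,popsize=30,tol=1e-8,maxiter=150)
        print(k,r.x[:2].round(4),np.degrees(r.x[2]).round(2),r.fun)
        for n in k:
            x,y=loc(Q[n],r.x);z=Q[n][:,2];i=(abs(y)<.045)
            print(n,'near',np.median(z[i&(x>-.08)&(x<-.05)]),'far',np.median(z[i&(x>.04)&(x<.06)]) ,'lip',np.median(z[i&(x>.065)&(x<.078)]))
E
python3 fit.py
```

```text
top stage z 0.07218614814523616
scene stage z 0.07190564347131777
['top'] [0.6013 0.184 ] 6.13 202.0
top near 0.07416116806561983 far nan lip nan
['scene'] [0.6042 0.1822] 6.12 589.0
scene near 0.07277945723313939 far 0.07396573831990073 lip 0.08076678011778352
['top', 'scene'] [0.603  0.1826] 6.38 864.0
top near 0.07417794459930784 far nan lip nan
scene near 0.07282001664813245 far 0.073959516522388 lip 0.08076678011778352
  return _methods._mean(a, axis=axis, dtype=dtype,
  ret = ret.dtype.type(ret / rcount)
```

```bash
cat > to.py <<'E'
import sys
from h import *
from scipy.spatial.transform import Rotation as R
# to.py x y z yaw lean [half]: grasp frame yaw, lean back -> shift/turn in jog units
def rem(x,y,z,yaw,lean,half=0):
    o=bot.get_obs()
    T=R.from_euler('z',yaw,degrees=True)*R.from_euler('y',-lean,degrees=True)*R.from_euler('z',-90+180*half,degrees=True)*R.from_euler('x',-90,degrees=True)
    C=R.from_euler('xyz',o['tcp_rot'],degrees=True)
    rv=np.degrees((T*C.inv()).as_rotvec())/5
    print('t',round(o['time'],2),'shift',np.round((np.array([x,y,z])-o['ee_pos'])/.025,2),'turn',rv.round(2),'q',o['q'].round(1),'F',o['wrist_force'].round(1),'open',round(o['opening'],4))
if __name__=='__main__': rem(*map(float,sys.argv[1:]))
E
python3 to.py .559 -.377 .11 11.6 32; python3 to.py .559 -.377 .11 11.6 32 1
```

```text
t 1.2 shift [16.97  6.25 -4.85] turn [ 1.43 -6.24 -0.51] q [-75.8   5.   10.1  95.1  -0.   90. ] F [ 0.5 -0.3 -0.7] open 0.0855
t 1.2 shift [16.97  6.25 -4.85] turn [-9.54 -2.18 34.13] q [-75.8   5.   10.1  95.1  -0.   90. ] F [ 0.5 -0.3 -0.7] open 0.0855
```

```bash
python3 -m jog '[[0,1.6,0.6,0,0.2,-0.9,0],[0,3.3,1.2,0,0.4,-1.8,-0.1],[0,5,1.8,0,0.6,-2.6,-0.2],[0,6.7,2.5,0,0.8,-3.5,-0.3],[0,8.5,3.1,0,0.9,-4.2,-0.4]]'; python3 to.py .559 -.377 .11 11.6 32
```

```text
time: 1.7
ee_pos: [0.3486, -0.455, 0.2314]
tcp_rot: [-68.4, -0.4, -78.0]
wrist_force: [0.0, -0.3, -0.6]
opening: 0.0853
t 1.7 shift [ 8.41  3.12 -4.86] turn [ 0.5  -2.01 -0.08] q [-62.7   0.3   2.9  86.3  20.7 106.4] F [ 0.  -0.3 -0.6] open 0.0853
```

```bash
python3 -m jog '[[0,1.6,0.6,0,-0.6,-0.1,1.5],[0,3.2,1.2,0,-1.2,-0.2,3],[0,4.8,1.8,0,-1.8,-0.3,4.5],[0,6.4,2.4,-0.5,-2.3,-0.5,6],[0,8.4,3.1,-1,-2.9,-0.6,7.4]]'; python3 to.py .559 -.377 .11 11.6 32 1
```

```text
time: 2.2
ee_pos: [0.5547, -0.3791, 0.2074]
tcp_rot: [-73.4, -14.3, -39.8]
wrist_force: [0.2, -1.3, -0.1]
opening: 0.0857
t 2.2 shift [ 0.17  0.08 -3.9 ] turn [-12.13  -3.34  24.87] q [-41.5   6.6   6.5  76.1  17.   88.3] F [ 0.2 -1.3 -0.1] open 0.0857
```

```bash
for i in 1 2 3; do python3 -m jog '[[0,0,0,-0.2,-0.73,-0.2,1.5],[0,0,0,-0.4,-1.45,-0.4,2.98],[0,0,0,-0.6,-2.2,-0.6,4.5],[0,0,0,-0.8,-2.9,-0.8,6],[0,0,0,-1,-3.64,-1,7.46]]'|tail -2; done; python3 to.py .559 -.377 .11 11.6 32 1
```

```text
wrist_force: [-0.3, 0.0, -0.4]
opening: 0.0856
wrist_force: [-0.3, -0.3, -0.2]
opening: 0.0854
wrist_force: [0.5, -0.5, -0.7]
opening: 0.0854
t 3.7 shift [ 0.23  0.1  -0.88] turn [-1.21 -0.33  2.49] q [-44.8   1.1 -10.5  58.6  25.  -37.7] F [ 0.5 -0.5 -0.7] open 0.0854
```

```bash
python3 -m jog '[[0,0.1,0.05,-0.4,-0.6,-0.15,1.25],[0,0.23,0.1,-0.9,-1.2,-0.33,2.5],[0,0.23,0.1,-1.4,-1.2,-0.33,2.5],[0,0.23,0.1,-1.4,-1.2,-0.33,2.5],[0,0.23,0.1,-1.4,-1.2,-0.33,2.5]]'|tail -2; python3 to.py .559 -.377 .017 11.6 32 1; python3 - <<'E'
from h import *
a,_=shot('top');b,_=shot('scene')
cv2.imwrite('pics/pre.png',np.hstack([cv2.resize(a[130:250,380:520],(400,343)),cv2.resize(b[230:350,110:250],(400,343))])[:,:,::-1])
E
```

```text
wrist_force: [0.2, 0.7, 0.2]
opening: 0.0859
t 4.2 shift [ 0.    0.   -3.21] turn [-0.05 -0.02  0.08] q [-44.7   3.  -12.5  55.4  26.2 -51.4] F [0.2 0.7 0.2] open 0.0859
```

View pics/pre.png

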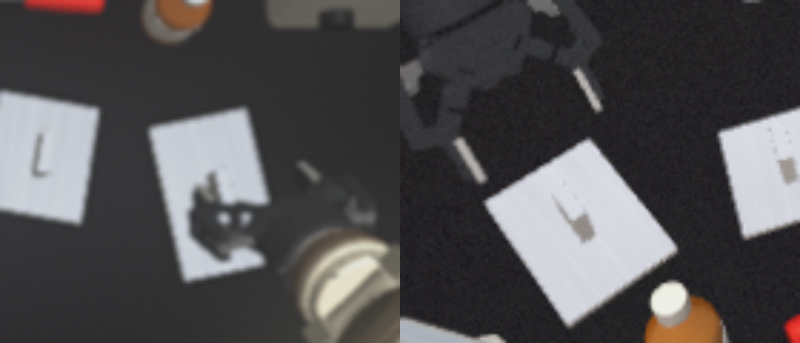

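```bash
python3 -m jog '[[0,0,0,-0.8,0,0,0],[0,0,0,-1.5,0,0,0],[0,0,0,-2.2,0,0,0],[0,0,0,-2.8,0,0,0],[0,0,0,-3.2,0,0,0]]'; python3 to.py .559 -.377 .017 11.6 32 1; python3 - <<'E'
from h import *
a,_=shot('top');b,_=shot('scene')
cv2.imwrite('pics/pre2.png',np.hstack([cv2.resize(a[130:250,380:520],(400,343)),cv2.resize(b[230:350,110:250],(400,343))])[:,:,::-1])
E
```

```text
time: 4.8
ee_pos: [0.559, -0.377, 0.0165]
tcp_rot: [-122.0, -0.2, 101.3]
wrist_force: [0.8, -0.1, 1.1]
opening: 0.0852
t 4.8 shift [0.   0.   0.02] turn [-0.04 -0.02  0.06] q [-44.7   6.1 -18.4  46.4  26.2 -51.5] F [ 0.8 -0.1  1.1] open 0.0852
```

View pics/pre2.png

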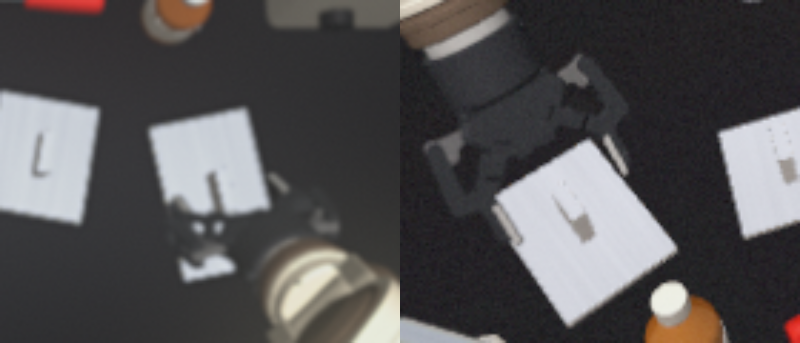

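```bash
for i in 1 2 3; do python3 -m jog '[[1,0,0,0,0,0,0],[1,0,0,0,0,0,0],[1,0,0,0,0,0,0],[1,0,0,0,0,0,0]]' 60; done; python3 -m jog '[[1,0,0,0.2,0,0,0],[1,0,0,0.5,0,0,0],[1,0,0,0.8,0,0,0],[1,0,0,0.8,0,0,0]]' 60
```

```text
time: 5.3
ee_pos: [0.5593, -0.3774, 0.018]
tcp_rot: [-122.0, -0.1, 101.3]
wrist_force: [0.2, 0.1, 0.3]
opening: 0.0282
time: 5.7
ee_pos: [0.5593, -0.3773, 0.0178]
tcp_rot: [-122.0, -0.1, 101.3]
wrist_force: [-1.8, 0.2, 5.3]
opening: 0.011
time: 6.1
ee_pos: [0.5593, -0.3773, 0.0178]
tcp_rot: [-122.0, -0.1, 101.3]
wrist_force: [-3.2, 0.1, 5.7]
opening: 0.0108
time: 6.5
ee_pos: [0.5596, -0.3776, 0.0388]
tcp_rot: [-122.0, -0.1, 101.4]
wrist_force: [-0.6, -1.0, -2.9]
opening: 0.011
```

```bash
python3 -m jog '[[1,0,0,0.5,0,0,0],[1,0,0.3,1.2,0,0,0],[1,0,1,2,0,0,0],[1,-0.1,2,2.8,0,0,0],[1,-0.3,3.2,3.2,0,0,0]]' 60
python3 -m jog '[[1,-0.2,1.3,0,0,0,-0.1],[1,-0.3,2.6,0,0,0,-0.2],[1,-0.5,3.9,0,0,0,-0.3],[1,-0.6,5.2,0,0,0,-0.4],[1,-0.7,6.5,0,0,0,-0.5]]'
python3 to.py .4996 .1718 .118 6.2 32 1
```

```text
time: 7.0
ee_pos: [0.5524, -0.2969, 0.1212]
tcp_rot: [-122.1, -0.0, 101.3]
wrist_force: [1.7, 0.6, -3.1]
opening: 0.011
time: 7.5
ee_pos: [0.5337, -0.1331, 0.1189]
tcp_rot: [-122.1, -0.2, 98.8]
wrist_force: [1.5, 0.3, -2.7]
opening: 0.0108
t 7.5 shift [-1.37 12.2  -0.04] turn [-0.03  0.01 -0.52] q [-22.2 -23.9 -34.1  51.6  16.  -27. ] F [ 1.5  0.3 -2.7] open 0.0108
```

```bash

python3 -m jog '[[1,-0.2,1.3,0,0,0,-0.1],[1,-0.3,2.6,0,0,0,-0.2],[1,-0.5,3.9,0,0,0,-0.3],[1,-0.6,5.2,0,0,0,-0.4],[1,-0.8,6.4,0,0,0,-0.5]]'
python3 -m jog '[[1,-0.2,1.3,0,0,0,0],[1,-0.3,2.5,0,0,0,0],[1,-0.4,3.7,0,0,0,0],[1,-0.5,4.8,0,0,0,0],[1,-0.55,5.8,0,0,0,0]]'
python3 -m jog '[[1,0,0,0,0,0,0],[1,0,0,0,0,0,0]]'
cat > pl.py <<'E'
from h import *
import sys
def plate(tag=None):
    bb=[]
    for c in('top','scene'):
        im,d=shot(c); W=cloud(c,d); bb.append(im)
        np.save('cur_'+c+'.npy',W)
        for r in bot.regions_of(c,'plate_full')[:2]:
            p=W[r['pixels']];p=p[~np.isnan(p[:,0])]
            m=np.median(p,0)
            print(c,round(r['conf'],2),np.round(r['point']),len(p),m.round(3))
            if m[2]<.05: continue
            # robust plane
            A=np.c_[p[:,:2]-m[:2],np.ones(len(p))];w=np.ones(len(p),bool)
            for _ in range(8):
                s=np.linalg.lstsq(A[w],p[w,2],rcond=None)[0]; w=abs(A@s-p[:,2])<.006
            b=cv2.minAreaRect(p[w][:,:2].astype(np.float32))
            print('  plane slope deg x,y',np.degrees(np.arctan(s[:2])).round(2),'z@',(m[:2]).round(3),s[2].round(4),w.sum(),'rect',np.round(b[0],4),np.round(b[1],4),round(b[2],1))
    return bb
a,b=plate()
if len(sys.argv)>1: cv2.imwrite('pics/'+sys.argv[1],np.hstack([cv2.resize(a[90:250,170:330],(400,400)),cv2.resize(b[120:280,290:450],(400,400))])[:,:,::-1])
E
python3 pl.py air.png; python3 to.py .4996 .1718 .118 6.2 32 1
```

```text
time: 8.0
ee_pos: [0.5137, 0.0271, 0.1191]
tcp_rot: [-122.1, -0.2, 96.4]
wrist_force: [0.1, -0.3, -3.4]
opening: 0.0107
time: 8.5
ee_pos: [0.4996, 0.1722, 0.119]
tcp_rot: [-122.1, -0.3, 96.4]
wrist_force: [0.8, -0.2, -3.2]
opening: 0.011
time: 8.7
ee_pos: [0.4999, 0.1712, 0.1183]
tcp_rot: [-122.0, -0.2, 96.5]
wrist_force: [-0.2, -0.1, -2.8]
opening: 0.0108
scene 0.88 [185. 354.] 1002 [0.517 0.16  0.106]
  plane slope deg x,y [-0.05  0.48] z@ [0.517 0.16 ] 0.106 931 rect [0.4996 0.1704] [0.1515 0.0976] 5.5
scene 0.63 [222. 235.] 528 [ 0.357 -0.134  0.008]
t 8.9 shift [-0.03  0.09  0.01] turn [-0.04 -0.   -0.02] q [ 23.5 -30.1 -38.5  50.7  -8.9  14.8] F [ 0.1 -0.3 -2.9] open 0.0108
```

View pics/air.png

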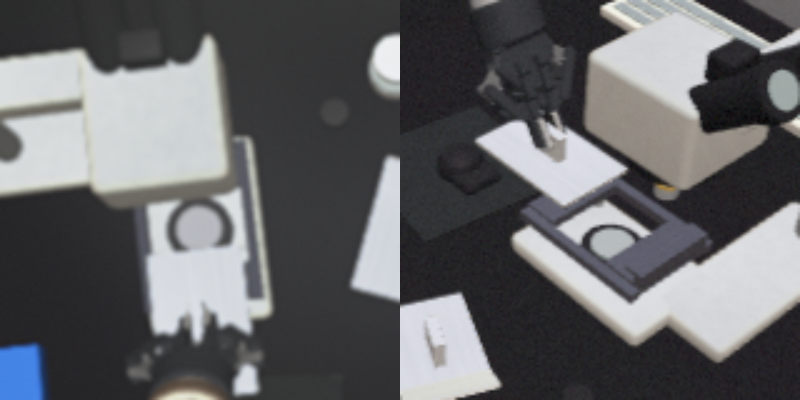

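```bash

python3 -m jog '[[1,0.7,0.08,0,0,0,0],[1,1.4,0.15,-0.1,0,0,0],[1,2.1,0.23,-0.2,0,0,0],[1,2.8,0.3,-0.3,0,0,0],[1,3.4,0.38,-0.4,0,0,0]]'
python3 -m jog '[[1,0,0,0,0,0,0],[1,0,0,0,0,0,0]]'
python3 pl.py air2.png; python3 to.py .5877 .1814 .0915 6.2 32 1
```

```text
time: 9.4
ee_pos: [0.5863, 0.1789, 0.1073]
tcp_rot: [-122.0, -0.2, 96.3]
wrist_force: [0.3, 0.2, -2.5]
opening: 0.0109
time: 9.6
ee_pos: [0.585, 0.179, 0.1069]
tcp_rot: [-121.9, -0.2, 96.3]
wrist_force: [-0.2, 0.4, -2.9]
opening: 0.0106
top 0.87 [176. 249.] 758 [0.596 0.174 0.096]
  plane slope deg x,y [-0.34  0.09] z@ [0.596 0.174] 0.0951 625 rect [0.564  0.1793] [0.1204 0.0958] 5.3
scene 0.74 [203. 374.] 1149 [0.601 0.17  0.096]
  plane slope deg x,y [-0.1  0.2] z@ [0.601 0.17 ] 0.0955 1059 rect [0.5827 0.1791] [0.1504 0.0998] 5.4
t 9.8 shift [ 0.11  0.07 -0.65] turn [-0.04 -0.   -0.03] q [ 20.5 -17.  -30.9  44.9  -7.3  12.1] F [-0.5  0.9 -3.3] open 0.0106
```

View pics/air2.png

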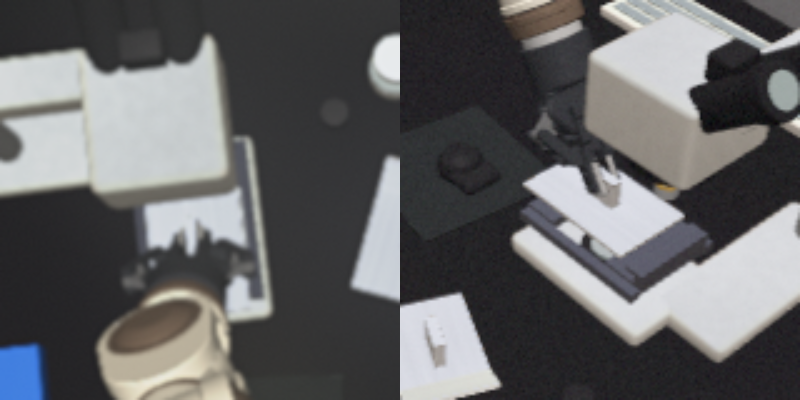

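```bash

python3 -m jog '[[1,0,0,-0.15,0,0,0],[1,0,0,-0.3,0,0,0],[1,0,0,-0.4,0,0,0],[1,0,0,-0.48,0,0,0],[1,0,0,-0.48,0,0,0]]'|sed -n '2p;4p'
for i in 1 2; do python3 -m jog '[[1,0,0,-0.04,0,0,0],[1,0,0,-0.04,0,0,0]]'|sed -n '2p;4p'; done
```

```text
ee_pos: [0.5851, 0.1798, 0.0947]
wrist_force: [-0.5, -0.3, -4.0]
ee_pos: [0.5853, 0.1799, 0.0943]
wrist_force: [-0.2, 0.1, -2.2]
ee_pos: [0.5853, 0.1799, 0.0932]
wrist_force: [0.2, 0.1, -2.5]
```

```bash

for i in 1 2 3; do python3 -m jog '[[1,0,0,-0.04,0,0,0],[1,0,0,-0.04,0,0,0]]'|sed -n '2p;4p'; done; python3 - <<'E'
from h import *
print(bot.get_obs()['torque'])
E
```

```text
ee_pos: [0.5853, 0.1798, 0.0922]
wrist_force: [-0.9, 0.1, -2.5]
ee_pos: [0.5856, 0.18, 0.0917]
wrist_force: [0.7, 0.1, 0.2]
ee_pos: [0.586, 0.1801, 0.0917]
wrist_force: [-2.9, -0.2, 4.8]
[-0.21427375  0.4901125  -0.06095945]
```

```bash

python3 -m jog '[[1,0.12,0.013,0.02,0,0,0],[1,0.25,0.027,0.02,0,0,0],[1,0.37,0.04,0.02,0,0,0],[1,0.48,0.052,0.02,0,0,0],[1,0.48,0.052,0.02,0,0,0]]'
python3 pl.py air3.png;python3 to.py .5877 .1814 .0915 6.2 32 1
```

```text
time: 11.8
ee_pos: [0.5983, 0.1814, 0.0917]
tcp_rot: [-122.1, -0.2, 96.3]
wrist_force: [2.5, 0.8, 2.7]
opening: 0.011
top 0.59 [174. 253.] 550 [0.603 0.171 0.081]
  plane slope deg x,y [-0.51  0.11] z@ [0.603 0.171] 0.0799 443 rect [0.5707 0.1805] [0.1099 0.0937] 6.7
scene 0.72 [209. 378.] 996 [0.612 0.169 0.08 ]
  plane slope deg x,y [0.12 0.14] z@ [0.612 0.169] 0.0799 919 rect [0.5943 0.1818] [0.144  0.0979] 6.1
scene 0.55 [219. 236.] 518 [ 0.357 -0.136  0.008]
t 12.0 shift [-0.42  0.   -0.01] turn [-0.04  0.01 -0.03] q [ 20.1 -14.7 -30.9  42.4  -7.1  11.8] F [3.5 0.7 4. ] open 0.0111
```

View pics/air3.png

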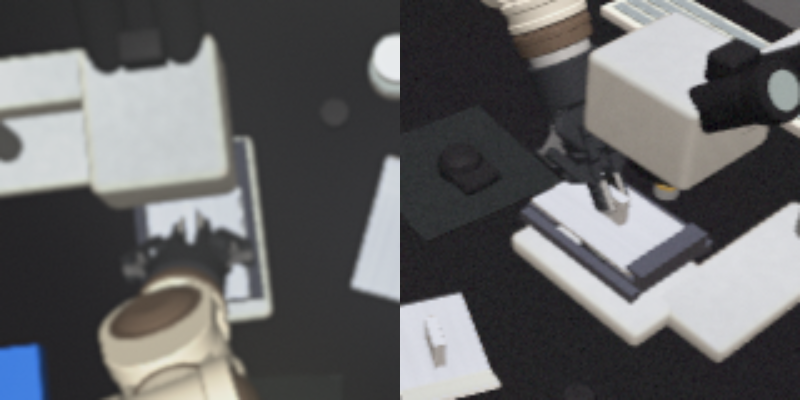

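```bash

python3 -m jog '[[1,0.06,0.006,0,0,0,0],[1,0.12,0.013,0,0,0,0],[1,0.18,0.02,0,0,0,0],[1,0.2,0.022,0,0,0,0]]'|sed -n '2p;4p'
for i in 1 2; do python3 -m jog '[[1,0.04,0.004,0,0,0,0],[1,0.04,0.004,0,0,0,0]]'|sed -n '2p;4p'; done
```

```text
ee_pos: [0.6024, 0.1819, 0.0917]
wrist_force: [-6.1, -0.4, 10.7]
ee_pos: [0.6035, 0.182, 0.0917]
wrist_force: [-4.9, -0.4, 9.3]
ee_pos: [0.6045, 0.1821, 0.0917]
wrist_force: [-5.3, -0.1, 9.1]
```

```bash

python3 -m jog '[[1,0.04,0.004,0.02,0,0,0],[1,0.04,0.004,0.02,0,0,0]]'|sed -n '2p;4p'
for i in 1 2 3 ; do python3 -m jog '[[1,0.04,0.004,0,0,0,0],[1,0.04,0.004,0,0,0,0]]'|sed -n '2p;4p'; done
```

```text
ee_pos: [0.6052, 0.1821, 0.0917]
wrist_force: [-4.0, -0.1, 6.0]
ee_pos: [0.6059, 0.1822, 0.0917]
wrist_force: [-7.5, -1.4, 9.2]
ee_pos: [0.606, 0.1821, 0.0917]
wrist_force: [-21.6, -3.6, 16.4]
ee_pos: [0.6061, 0.1821, 0.0916]
wrist_force: [-34.3, -5.8, 25.4]
```

```bash

python3 -m jog '[[1,-0.06,-0.006,0.03,0,0,0],[1,-0.06,-0.006,0.03,0,0,0]]'|sed -n '2p;4p'
python3 pl.py seat.png; python3 - <<'E'
# y-profile in scene: plate edges vs stage rail outer edges in mic frame
from h import *
W=np.load('cur_scene.npy').reshape(-1,3);W=W[~np.isnan(W[:,0])]
for yaw in(5.8,6.3,6.8):
    a=np.radians(yaw);d=W[:,:2]-[.6042,.1822];x=d@[np.cos(a),np.sin(a)];y=d@[-np.sin(a),np.cos(a)];z=W[:,2]
    for lo in(-.07,-.04,-.01,.02,.045):
        i=(x>lo)&(x<lo+.02)&(abs(y)<.09)
        p=y[i&(z>.0775)&(z<.083)];s=y[i&(z>.062)&(z<.083)]
        print(yaw,lo,'plate y',np.percentile(p,[1,99]).round(4),'stage y',np.percentile(s,[1,99]).round(4))
E
```

```text
ee_pos: [0.6059, 0.1821, 0.0917]
wrist_force: [-12.2, -1.7, 9.8]
top 0.76 [173. 253.] 401 [0.608 0.163 0.081]
  plane slope deg x,y [-0.01  0.18] z@ [0.608 0.163] 0.0801 336 rect [0.5744 0.1793] [0.1013 0.0947] 7.5
scene 0.91 [210. 375.] 1034 [0.614 0.168 0.08 ]
  plane slope deg x,y [0.06 0.41] z@ [0.614 0.168] 0.0798 911 rect [0.597  0.1816] [0.1498 0.0978] 6.7
5.8 -0.07 plate y [-0.048   0.0143] stage y [-0.0634  0.0131]
5.8 -0.04 plate y [-0.0483  0.0036] stage y [-0.0636  0.0613]
5.8 -0.01 plate y [-0.0472  0.0489] stage y [-0.0618  0.0631]
5.8 0.02 plate y [-0.0469  0.0464] stage y [-0.061   0.0615]
5.8 0.045 plate y [-0.0461  0.0456] stage y [-0.0619  0.0517]
6.3 -0.07 plate y [-0.0474  0.0148] stage y [-0.0629  0.0136]
6.3 -0.04 plate y [-0.048   0.0039] stage y [-0.0633  0.0616]
6.3 -0.01 plate y [-0.0474  0.0489] stage y [-0.0618  0.0631]
6.3 0.02 plate y [-0.0471  0.0462] stage y [-0.0613  0.0612]
6.3 0.045 plate y [-0.0466  0.0481] stage y [-0.0624  0.0517]
6.8 -0.07 plate y [-0.0469  0.0153] stage y [-0.0624  0.0141]
6.8 -0.04 plate y [-0.0477  0.0043] stage y [-0.063   0.0618]
6.8 -0.01 plate y [-0.0475  0.049 ] stage y [-0.0619  0.0632]
6.8 0.02 plate y [-0.0482  0.046 ] stage y [-0.0618  0.0609]
6.8 0.045 plate y [-0.047   0.0476] stage y [-0.0628  0.0511]
```

View pics/seat.png

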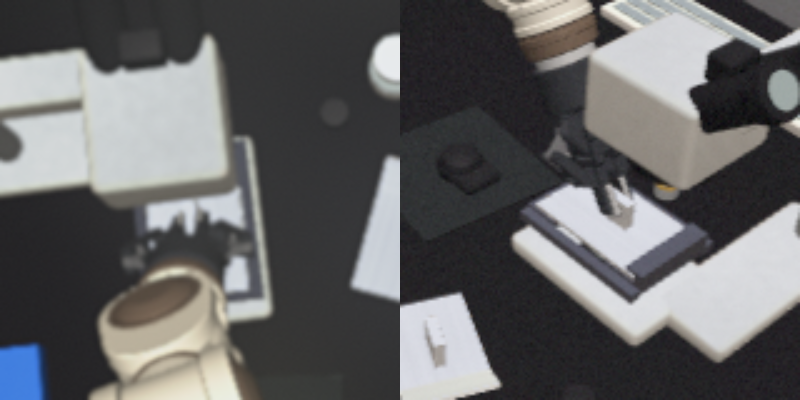

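```bash

python3 -m jog '[[1,-0.03,-0.003,0.02,0,0,0],[1,-0.03,-0.003,0.02,0,0,0]]' 20|sed -n '2p;4p'
for i in 1 2; do python3 -m jog '[[0,0,0,0,0,0,0],[0,0,0,0,0,0,0],[0,0,0,0,0,0,0],[0,0,0,0,0,0,0]]' 20|sed -n '2p;4,5p';done
python3 -m jog '[[0,-0.15,-0.02,0.25,0,0,0],[0,-0.35,-0.04,0.6,0,0,0],[0,-0.7,-0.08,1.1,0,0,0],[0,-1.05,-0.11,1.7,0,0,0],[0,-1.4,-0.15,2.1,0,0,0]]'
python3 -m jog '[[0,-0.8,-0.08,0.5,0,0,0],[0,-1.8,-0.2,1,0,0,0],[0,-3,-0.3,1.5,0,0,0],[0,-4.2,-0.4,2,0,0,0],[0,-5.2,-0.5,2.2,0,0,0]]'
python3 pl.py fin.png; python3 - <<'E'
from h import *
from scipy.optimize import minimize
for c in('top','scene'):
    W=np.load('cur_'+c+'.npy').reshape(-1,3);W=W[~np.isnan(W[:,0])]
    a=np.radians(6.3);d=W[:,:2]-[.603,.1826];x=d@[np.cos(a),np.sin(a)];y=d@[-np.sin(a),np.cos(a)];z=W[:,2]
    i=(abs(x)<.07)&(abs(y)<.03)&(z>.1)&(z<.12); print(c,'fin',x[i].mean().round(4),y[i].mean().round(4),np.percentile(x[i],[2,98]).round(4),np.percentile(y[i],[2,98]).round(4),i.sum())
    i=(abs(y)<.04)&(x>-.12)&(x<0)
    p=x[i&(z>.077)&(z<.085)];s=x[i&(z>.066)&(z<.0765)]
    print('plate near edge',np.percentile(p,1).round(4),'stage near edge',np.percentile(s,[1,99]).round(4))
    for l0,l1,n in((-.073,-.04,'near'),(-.04,0,'m1'),(0,.03,'m2'),(.03,.058,'far')):
        j=(x>l0)&(x<l1)&(abs(y)<.09);p=y[j&(z>.0775)&(z<.083)];s=y[j&(z>.062)&(z<.083)]
        print(n,'plate y',np.percentile(p,[1,99]).round(4),'stage y',np.percentile(s,[1,99]).round(4),'z',np.median(z[j&(abs(y)<.04)]).round(4))
E
```

```text
ee_pos: [0.6056, 0.182, 0.0917]
wrist_force: [-1.6, -0.0, 0.3]
ee_pos: [0.6061, 0.1821, 0.0925]
wrist_force: [0.8, 0.2, 0.1]
opening: 0.069
ee_pos: [0.6061, 0.1821, 0.0926]
wrist_force: [-0.6, 0.9, -0.4]
opening: 0.0853
time: 15.5
ee_pos: [0.5709, 0.1785, 0.1472]
tcp_rot: [-122.1, -0.2, 96.4]
wrist_force: [0.9, 0.7, 0.4]
opening: 0.0851
time: 16.0
ee_pos: [0.4398, 0.1657, 0.2021]
tcp_rot: [-122.1, -0.2, 96.4]
wrist_force: [0.4, 0.3, -0.5]
opening: 0.0856
top 0.65 [188. 246.] 1443 [0.573 0.179 0.08 ]
  plane slope deg x,y [0.16 0.21] z@ [0.573 0.179] 0.08 1304 rect [0.5732 0.1809] [0.104  0.0968] 6.1
scene 0.69 [209. 374.] 1211 [0.606 0.176 0.08 ]
  plane slope deg x,y [0.09 0.29] z@ [0.606 0.176] 0.0799 1049 rect [0.6009 0.1826] [0.1488 0.0991] 5.9
top fin -0.0053 0.0006 [-0.0244  0.0141] [-0.0048  0.0068] 85
plate near edge -0.0838 stage near edge [-0.089  -0.0035]
near plate y [-0.0454  0.0478] stage y [-0.0603  0.0621] z 0.0799
m1 plate y [-0.0459  0.0484] stage y [-0.0599  0.0618] z 0.1121
m2 plate y [-0.0461  0.0484] stage y [-0.0605  0.062 ] z 0.314
far plate y [-0.0492 -0.0461] stage y [-0.0604 -0.0464] z 0.3153
scene fin 0.0023 -0.0025 [-0.0187  0.0204] [-0.0069  0.0062] 93
plate near edge -0.0746 stage near edge [-0.0866 -0.0698]
near plate y [-0.0481  0.0472] stage y [-0.0628  0.0607] z 0.0798
m1 plate y [-0.0488  0.0469] stage y [-0.0623  0.062 ] z 0.0804
m2 plate y [-0.0484  0.047 ] stage y [-0.0624  0.0618] z 0.1083
far plate y [-0.0475  0.0478] stage y [-0.0619  0.0599] z 0.3136
```

View pics/fin.png

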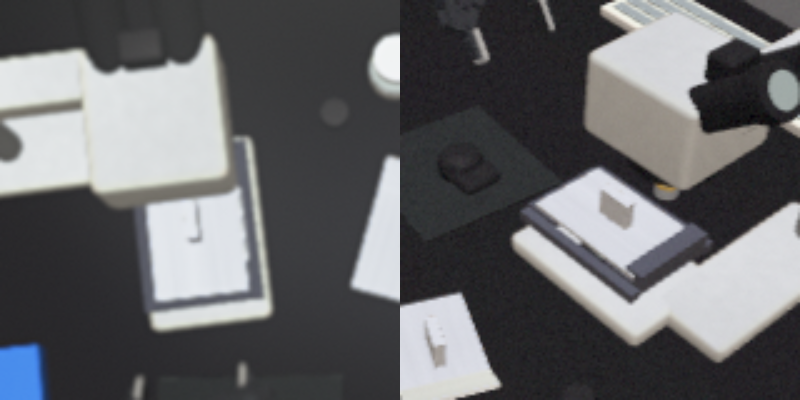

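```bash
python3 - <<'E'
from h import *
from scipy.ndimage import map_coordinates as mc
a=np.radians(6.3);u=np.array([np.cos(a),np.sin(a)]);v=np.array([-u[1],u[0]])
xs=np.arange(-.105,-.055,.0005)
for c,o in(('top',(.6013,.184)),('scene',(.6042,.1822))):
    im,_=shot(c);g=im.astype(float).mean(2);m=bot.camera_model(c)
    K=np.array([[m['fx'],0,m['cx']],[0,m['fy'],m['cy']],[0,0,1.]])
    for z,n in((.0797,'plate plane'),(.0735,'ledge plane')):
        for ys in(np.arange(-.042,-.01,.001),np.arange(-.01,.01,.001),np.arange(.01,.042,.001)):
            X=np.array([[*(np.array(o)+x*u+y*v),z] for x in xs for y in ys])
            p=cv2.projectPoints(X,np.array(m['rvec'],float),np.array(m['tvec'],float),K,np.array([m['k1'],0,0,0,0.]))[0][:,0]
            I=mc(g,[p[:,1],p[:,0]],order=1).reshape(len(xs),-1).mean(1)
            k=I.argmin();t=lambda s:(I[k]+s)/2
            r=xs[k+np.argmax(I[k:]>t(np.percentile(I[k:],90)))]; l=xs[np.where(I[:k+1]>t(I[:k+1].max()))[0].max()] if (I[:k+1]>t(I[:k+1].max())).any() else None
            print(c,n,'left edge',l,'right edge(plate)',r,'I',I[::10].round())
E
```

```text
top plate plane left edge -0.08899999999999998 right edge(plate) -0.07849999999999997 I [209. 224. 225. 189.  98. 137. 225. 228. 227. 227.]
top plate plane left edge -0.08899999999999998 right edge(plate) -0.07849999999999997 I [208. 223. 224. 184.  96. 138. 228. 231. 230. 230.]
top plate plane left edge -0.08899999999999998 right edge(plate) -0.07899999999999997 I [209. 222. 223. 180.  93. 139. 227. 230. 229. 230.]
top ledge plane left edge -0.08849999999999998 right edge(plate) -0.07799999999999997 I [200. 224. 225. 201. 104. 122. 220. 228. 227. 227.]
top ledge plane left edge -0.08849999999999998 right edge(plate) -0.07799999999999997 I [201. 223. 224. 196. 102. 123. 224. 231. 230. 230.]
top ledge plane left edge -0.08849999999999998 right edge(plate) -0.07799999999999997 I [202. 222. 223. 193.  98. 125. 223. 230. 229. 230.]
scene plate plane left edge -0.08999999999999998 right edge(plate) -0.07849999999999997 I [ 51.  51.  51.  47.  42. 108. 209. 222. 221. 221.]
scene plate plane left edge -0.105 right edge(plate) -0.07849999999999997 I [ 44.  44.  45.  45.  46. 110. 213. 224. 225. 224.]
scene plate plane left edge -0.1025 right edge(plate) -0.07899999999999997 I [ 37.  34.  34.  35.  45. 110. 208. 223. 223. 223.]
scene ledge plane left edge -0.09549999999999999 right edge(plate) -0.08399999999999998 I [ 51.  51.  43.  44. 112. 211. 221. 221. 221. 220.]
scene ledge plane left edge -0.09299999999999999 right edge(plate) -0.08349999999999998 I [ 47.  49.  49.  45. 112. 212. 223. 223. 223. 223.]
scene ledge plane left edge -0.10149999999999999 right edge(plate) -0.08399999999999998 I [ 35.  34.  35.  47. 114. 211. 224. 224. 224. 224.]
```

```bash
python3 - <<'E'
from h import *
o=bot.get_obs();print(o['time'],o['ee_pos'],o['wrist_force']);print(bot.job_done())
E
```

```text
16.3 [0.44137665 0.16587581 0.19995311] [-0.05882568  0.04576275 -0.95579215]
the job is handed in; nothing more can be done
None
```

The sound plate now closes the microscope stage, and I handed the job in at 16.3 s. I gripped it by its fin with the tool leaning back 32°. I then lowered it until it touched the ledges, which are about 74 mm above the bench, and slid it under the lip to the back stop. The stop was felt as a push of about 34 N. I eased that off before opening the fingers and backing away.

**What the last checks showed:**
- **Level:** within about 0.3°, with the top face at 80 mm on the near part that both cameras could see.
- **Sideways:** centred to about 1 mm.
- **Square:** its near edge is parallel to the stage edge within about 0.5°.
- **Depth:** in the top camera, 10.0 mm of near ledge shows in front of the plate, which is the amount expected when it is fully seated.
- **Robot:** the wrist force read about 1 N or less, so the arm is touching nothing.

**Checks that disagreed or were weak:**
- **Fore-aft position:** the cameras disagree by several millimetres. The fin's centre came out about 3.5 mm short of the target in the top camera and within 0.5 mm of it in the scene camera. Rough depth-based ledge gaps were 5 mm and 12 mm.
- **Stage edge:** the scene camera's edge profile could not resolve it. I therefore relied on the stop contact and the top camera's 10.0 mm gap.

I did not re-measure the other plates and bystanders at the end; no unexpected contact force showed along the way.

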